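# Put the sound struck tools back in their cradles

### The arm

A 6-joint arm with a two-finger parallel gripper is mounted at the origin on the work surface. World frame = base frame: x ahead of the robot, y to its left, z up, the work surface at z = 0. Lengths are in m, angles in rad, forces in N, time in s.
With the tool pointing down it reaches from about 0.425 to 0.95 m from the base axis. Payload 3.5 kg.
Tool frame: the origin (TCP) lies on the centre line of the jaws, within the pads' length; the fingertips stand 14 mm ahead of it and the grasp point (between the pads) lies 5 mm behind it (tips_ahead is the distance from the TCP to the fingertips, in m); y points along the fingers, z is the direction in which the jaws open and shut, and the axes are right-handed (so a half turn about y gives the same grasp; the last joint's range is limited). The gripper opens to 85 mm and grips with 20 to 120 N. Pads are 22 mm wide; open, the fingers measure 114 mm over their backs; the gripper's body (76 mm by 85 mm) begins 54 mm behind the grasp point. The pads swing forward as they close: fully open they stand 13 mm farther back than shut.
Start: joints at [0.998, 0.286, 1.577, -0, 1.279, -0.15], TCP at [0.277, 0.616, 0.245] pointing down, gripper open.
Joint ranges: [-2.77, 2.77], [-0.9, 2.22], [0.21, 2.48], [-1.53, 4.67], [0.24, 2.81], [-2.84, 2.84]. Speed limits (rad/s): [2.79, 2.79, 3.14, 3.14, 3.14, 3.14].

### API

Orientations are given as a unit quaternion [x, y, z, w].
In Python, from plant import get_state, read_camera, sign_off, tips_ahead gives the robot as it stands.
- The arm moves only by the tool send_rows, never from a script. Its argument "plan" is a list of rows, each a list of 2 entries, a list of its own where there are three numbers: the shift along the tool's x, y, z in units of 12 cm (1.0 is 12 cm), then the turn, a rotation vector about the tool's x, y, z in units of 360 degrees (1.0 is 360 degrees). In form: [[[tx, ty, tz], [rx, ry, rz]], ...]. A call has 1 to 12 rows; each row shifts and turns the commanded pose from where the row before left it, along the tool's axes as they then stand; what a row does not reach is not made up. A row lasts 1/10 s, in which the tool goes at most 50 mm and 8.59 degrees, less where a joint would pass 70% of its speed; a pose out of reach is approached as far as the arm can. A call with a number of a shift or a turn outside -1 to 1 is refused whole. A call with a gripper value outside its range is refused whole. "gripper" is the closure, from 0 (fully open) to 1 (shut), set as the call begins (left out, the last holds). The fingers move at their own pace and stop on an object; "grip_force" is the grip in N (left out, the last holds). Time passes only in rows, so rows that do not move let the fingers close. It gives the time, the measured TCP pose, the force and the opening at its end, in the units of the state.
- get_state(): the state, without advancing time (a new reading comes with each control period).
- read_camera(name): name is "side" or "top" or "wrist"; returns a dict with "img" (420x560x3 uint8, blue, green, red), "fx", "fy", "cx", "cy" (pixels), "world_from_camera" (4x4, takes a point from camera to world coordinates); the wrist camera has in their place "mount" (4x4, takes a point from camera to tool coordinates, whose origin is the TCP and whose axes are the tool frame's). Camera axes: x right, y down, z forward; pixel columns grow to the right and rows downward; lengths in m; the calibration is good to about 2 mm. The wrist camera is an equidistant fisheye: a pixel r from the principal point sees the ray r / f radians off the axis. A picture is of the moment at which its call begins: read the wrist's pose just before it. There is no depth.
- sign_off(): hands the job in, once; it reports no verdict.
The state is a dict: "time": time; "qpos": joint angles; "dq": joint speeds; "joint_efforts": joint torques, N m; "eef_pos": TCP position; "tcp_rot": TCP orientation; "contact_force": force on the tool from outside, world axes, zero at the start; "wrist_torque": the same for the moment, N m; "opening": opening from 0.0 (shut) to 1.0 (fully open).
Only numpy, scipy, OpenCV 4.12 (cv2) and the standard library are available. Lean on these libraries where they do the work, as an engineer would, in place of code of your own. Each camera call takes 0.05 s, during which the arm holds its last target. There are 200 camera calls.

### The job

Put the three sound steel tools (flat chisel, pin punch and centre punch) away in the wooden tray, each lying level and centred in the cradle of its own length: the longest tool in the longest cradle, the middle one in the middle one, the shortest in the shortest. The two tools whose striking heads have mushroomed over must be dressed first: leave them where they lie on the bench.

Things in the scene. Friction and masses are not known exactly. Their poses are not given: they have to be found in the camera images.
- chisel: Flat chisel, 180 mm long, about 0.24 kg: sound tool of bright steel, 8-sided shank 16 mm across flats, lying on one flat with two flats upright. Origin on its axis at mid-length, 8 mm above the bench; x along it from the plain striking head (-x) to the working end, z up. Shank from x = -90 to +45 mm, then a flat blade 28 mm wide and 5 mm thick at the edge.
- pin_punch: Pin punch, 150 mm long, about 0.2 kg: sound tool of bright steel, 8-sided shank 16 mm across flats, lying on one flat with two flats upright. Origin on its axis at mid-length, 8 mm above the bench; x along it from the plain striking head (-x) to the working end, z up. Shank from x = -75 to +45 mm, then a round pin 8 mm thick and 30 mm long.
- centre_punch: Centre punch, 120 mm long, about 0.15 kg: sound tool of bright steel, 8-sided shank 16 mm across flats, lying on one flat with two flats upright. Origin on its axis at mid-length, 8 mm above the bench; x along it from the plain striking head (-x) to the working end, z up. Shank from x = -60 to +35 mm, then a conical point.
- worn_chisel: Look-alike to leave: a worn flat chisel 150 mm long with a 28 mm wide blade, bright steel, same 16 mm 8-sided shank, but its striking head is mushroomed into a flared cap 31 mm wide, on which it lies slightly tilted. Origin at mid-length, about 10 mm above the bench; x level along it from the mushroomed head (-x) to the working end.
- worn_punch: Look-alike to leave: a worn centre punch 124 mm long with a conical point, bright steel, same 16 mm 8-sided shank, but its striking head is mushroomed into a flared cap 31 mm wide, on which it lies slightly tilted. Origin at mid-length, about 10 mm above the bench; x level along it from the mushroomed head (-x) to the working end.
- long_cradle: Pale wooden cradle fixed in the tray. Base 180 x 54 x 6 mm (x, y, z); 2 cross saddles 8 mm thick at x = +-40 mm with flat seats 24 mm above the underside, between posts 34 mm high and 34 mm apart in y; open between the saddles for the fingers. Origin: centre of the underside, 5 mm above the bench; x along the board, z up. A tool laid home has its axis along x, 32 mm above the origin.
- middle_cradle: Pale wooden cradle fixed in the tray. Base 150 x 54 x 6 mm (x, y, z); 2 cross saddles 8 mm thick at x = +-34 mm with flat seats 24 mm above the underside, between posts 34 mm high and 34 mm apart in y; open between the saddles for the fingers. Origin: centre of the underside, 5 mm above the bench; x along the board, z up. A tool laid home has its axis along x, 32 mm above the origin.
- short_cradle: Pale wooden cradle fixed in the tray. Base 120 x 54 x 6 mm (x, y, z); 2 cross saddles 8 mm thick at x = +-28 mm with flat seats 24 mm above the underside, between posts 34 mm high and 34 mm apart in y; open between the saddles for the fingers. Origin: centre of the underside, 5 mm above the bench; x along the board, z up. A tool laid home has its axis along x, 32 mm above the origin.
- tray: Open brown wooden tray fixed to the bench, 230 mm (x) x 270 mm (y), floor 5 mm up, rim 18 mm high and 8 mm thick. Carries the three cradles side by side, parallel to its x and 80 mm apart in y, in any sequence; each is as long as its tool. Origin: centre of its underside, z up.
Not all that is in view belongs to the job. What is shaped like the chisel but pink or red is not meant.

How it is judged:
At the end, for the whole second after the job is handed in: Chisel in the long, pin punch in the middle, centre punch in the short cradle, either way round: middles within 15 mm along, 12 mm across, axis 27 to 37 mm above the cradle's underside, within 0.17 rad of its direction, released, still; the mushroomed tools within 20 mm of where they lay (x of chisel in the frame of long_cradle between -0.015 and 0.015 m and y of chisel in the frame of long_cradle between -0.012 and 0.012 m and z of chisel in the frame of long_cradle between 0.027 and 0.037 m and angle between the x axis of chisel and the x axis of long_cradle, either way round below 0.17 rad and linear speed of each of chisel, pin_punch, centre_punch below 0.02 m/s and angular speed of each of chisel, pin_punch, centre_punch below 0.3 rad/s and x of pin_punch in the frame of middle_cradle between -0.015 and 0.015 m and y of pin_punch in the frame of middle_cradle between -0.012 and 0.012 m and z of pin_punch in the frame of middle_cradle between 0.027 and 0.037 m and angle between the x axis of pin_punch and the x axis of middle_cradle, either way round below 0.17 rad and x of centre_punch in the frame of short_cradle between -0.015 and 0.015 m and y of centre_punch in the frame of short_cradle between -0.012 and 0.012 m and z of centre_punch in the frame of short_cradle between 0.027 and 0.037 m and angle between the x axis of centre_punch and the x axis of short_cradle, either way round below 0.17 rad and distance of each of worn_chisel, worn_punch from where it was at the start of the episode below 0.02 m); the robot touches nothing.
It fails at once if a mushroomed tool was moved more than 20 mm (distance of any of worn_chisel, worn_punch from where it was at the start of the episode above 0.02 m).
It also fails if it takes over 125 s, if anything falls off the work surface, if the arm or the gripper's body presses on something with over 40 N, if the wrist force passes 120 N, or if a joint passes its speed limit or range.

## Working session

There is one attempt and no reset: what is moved stays moved. The work goes in short steps, Python scripts to look and compute and a tool call to move; the robot and the scene stay as the last step left them, time stands still between calls to the robot, and variables do not carry over. Pictures are saved under pics/ and viewed, about 12 in all and at most 16, crops included, and the job is handed in when it is done.

Besides the shell and the picture viewer there is one more tool, called after ">>>" as a command line: name --argument value ..., lists and objects as JSON in quotes. send_rows: Moves the arm, as the interface text tells. Its arguments: {"type":"object","properties":{"plan":{"type":"array"},"gripper":{"type":"number"},"grip_force":{"type":"number"}},"required":["plan"]}

```bash
mkdir -p pics; ls; python3 - <<'E'
from plant import *
import cv2,numpy as np
print(get_state(), tips_ahead)
for n in ("top","side","wrist"):
    c=read_camera(n); cv2.imwrite(f"pics/{n}0.png",c["img"])
    print(n,{k:(np.round(v,4).tolist() if hasattr(v,'tolist') else v) for k,v in c.items() if k!="img"})
E
```

```text
pics
{'time': 0.0, 'qpos': array([ 9.97991248e-01,  2.87220298e-01,  1.57818697e+00, -4.44393756e-06,
        1.27861859e+00, -1.49984313e-01]), 'dq': array([ 0.00040514, -0.00072575,  0.00011867,  0.00040766, -0.00161783,
        0.00040106]), 'joint_efforts': array([-4.11938781e-04, -4.05994749e+01, -2.92621171e+01, -1.70133453e-04,
        5.81205270e-03,  9.37313928e-06]), 'eef_pos': array([0.27659315, 0.61503442, 0.24390533]), 'tcp_rot': array([ 0.69216852, -0.14868086,  0.14807532, -0.69055806]), 'contact_force': array([ 0.07681655, -0.13525279, -0.59538529]), 'wrist_torque': array([ 0.05272976, -0.00083494, -0.03436897]), 'opening': 0.9980324963044847} 0.014
top {'fx': 391.3386663105806, 'fy': 391.3386663105806, 'cx': 279.4539721699034, 'cy': 201.01756006441747, 'world_from_camera': [[0.0147, -0.9942, 0.1063, 0.3146], [-0.9999, -0.0141, 0.0064, -0.0496], [-0.0048, -0.1064, -0.9943, 1.1316], [0.0, 0.0, 0.0, 1.0]]}
side {'fx': 505.6809095639691, 'fy': 505.6809095639691, 'cx': 278.2762159191737, 'cy': 213.20175415192054, 'world_from_camera': [[0.8994, -0.2698, 0.3439, 0.0423], [-0.437, -0.5715, 0.6945, -0.8857], [0.0092, -0.775, -0.6319, 0.7894], [0.0, 0.0, 0.0, 1.0]]}
wrist {'fx': 325.19226210127806, 'fy': 325.19226210127806, 'cx': 279.0854948604651, 'cy': 213.1167593874459, 'mount': [[-0.0001, 0.945, 0.327, -0.0849], [0.0001, -0.327, 0.945, -0.1287], [1.0, 0.0001, -0.0, -0.0002], [0.0, 0.0, 0.0, 1.0]]}
```

View pics/top0.png

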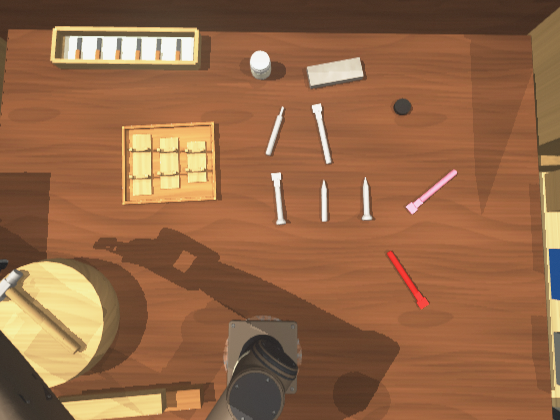

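View pics/side0.png

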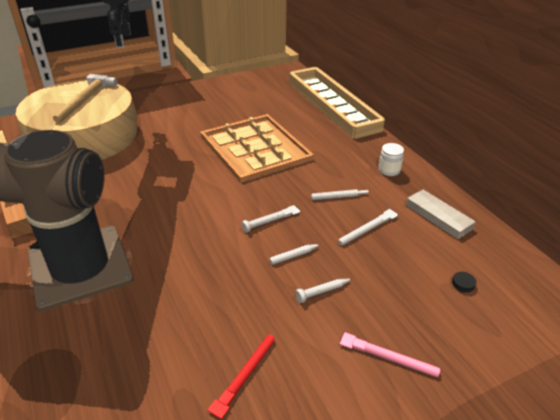

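View pics/wrist0.png

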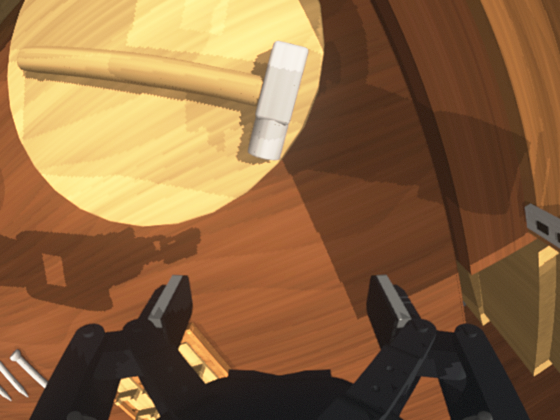

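The top view shows the long tools at (276,130) pin punch and (321,133) chisel, and the centre punch at (324,200). The mushroomed tools are at (279,198) and (367,198). The tray is at (168,163), with the cradles running long to short from left to right. Red and pink are decoys. The side view agrees. The wrist view shows only the hammer stump and a tray corner at (150,380).

```bash
cat > h.py <<'E'
import numpy as np,cv2
from plant import *
from scipy.spatial.transform import Rotation as R
def shot(n):
    s=get_state(); c=read_camera(n)
    if n=="wrist":
        T=np.eye(4);T[:3,:3]=R.from_quat(s["tcp_rot"]).as_matrix();T[:3,3]=s["eef_pos"]
        c["world_from_camera"]=T@np.array(c["mount"])
    c["name"]=n; c["W"]=np.array(c["world_from_camera"]); return c
def ray(c,uv):
    x=(np.array(uv,float)-[c["cx"],c["cy"]])/[c["fx"],c["fy"]]
    if c["name"]=="wrist":
        r=np.hypot(*x); d=np.array([*(x*np.sin(r)/max(r,1e-9)),np.cos(r)])
    else: d=np.array([*x,1.])
    d=c["W"][:3,:3]@d
    return c["W"][:3,3],d/np.linalg.norm(d)
def onz(c,uv,z):
    o,d=ray(c,uv); return o+d*(z-o[2])/d[2]
def proj(c,P):
    p=c["W"][:3,:3].T@(np.array(P)-c["W"][:3,3])
    if c["name"]=="wrist":
        t=np.arctan2(np.hypot(p[0],p[1]),p[2]); x=p[:2]/np.hypot(p[0],p[1])*t
    else: x=p[:2]/p[2]
    return x*[c["fx"],c["fy"]]+[c["cx"],c["cy"]]
def tri(c1,u1,c2,u2):
    o1,d1=ray(c1,u1);o2,d2=ray(c2,u2)
    t=np.linalg.lstsq(np.c_[d1,-d2],o2-o1,rcond=None)[0]
    a,b=o1+t[0]*d1,o2+t[1]*d2
    return (a+b)/2,np.linalg.norm(a-b)
def steel(c,lo=130,smax=70,amin=80,amax=2500):
    h=cv2.cvtColor(c["img"],cv2.COLOR_BGR2HSV)
    m=((h[...,1]<smax)&(h[...,2]>lo)).astype(np.uint8)
    n,l,st,ce=cv2.connectedComponentsWithStats(m)
    out=[]
    for i in range(1,n):
        if amin<st[i,4]<amax:
            p=np.argwhere(l==i)[:,::-1].astype(float); mu=p.mean(0)
            v=np.linalg.svd(p-mu,full_matrices=False)[2][0]; t=(p-mu)@v
            k=(p-mu)@np.array([-v[1],v[0]])
            ends=[]
            for s in(1,-1):
                q=t*s>(t*s).max()-2.5; ends.append(mu+v*(s*((t*s).max()+.5))+np.array([-v[1],v[0]])*np.median(k[q]))
            out.append((mu,ends,st[i,4]))
    return out
E
python3 - <<'E'
from h import *
np.set_printoptions(precision=4,suppress=True)
t=shot("top");s=shot("side")
S=steel(s)
for mu,e,a in steel(t):
    P=[onz(t,x,.008) for x in e]; M=(P[0]+P[1])/2; d=P[1]-P[0]
    print("top",mu.round(),a,"mid",M,"len",np.linalg.norm(d),"ang",np.degrees(np.arctan2(d[1],d[0])))
    pm=proj(s,M); b=min(S,key=lambda x:np.hypot(*(x[0]-pm)))
    if np.hypot(*(b[0]-pm))<25:
        es=b[1]; ps=[proj(s,p) for p in P]
        if np.hypot(*(ps[0]-es[0]))>np.hypot(*(ps[0]-es[1])): es=es[::-1]
        for k in(0,1): print("   tri",*tri(t,e[k],s,es[k]), "top", P[k])
    else: print("no side",pm)
a=cv2.resize(t["img"][115:212,110:228],None,fx=5,fy=5,interpolation=cv2.INTER_CUBIC)
b=cv2.resize(s["img"][105:190,190:325],None,fx=5,fy=5,interpolation=cv2.INTER_CUBIC)
cv2.imwrite("pics/traytop.png",a);cv2.imwrite("pics/trayside.png",b)
E
```

```text
top [260.  64.] 473 mid [0.8479 0.022  0.008 ] len 0.08976485597571905 ang 5.506404814725221
   tri [ 0.8193  0.0156 -0.0112] 0.015578081449889793 top [0.8032 0.0177 0.008 ]
   tri [0.844  0.0239 0.0871] 0.015487303885533224 top [0.8926 0.0263 0.008 ]
top [334.  71.] 1089 mid [ 0.8263 -0.2017  0.008 ] len 0.1672243814074702 ang -78.75505050692155
   tri [ 0.7992 -0.116   0.0156] 0.014854098994408902 top [ 0.81   -0.1197  0.008 ]
   tri [ 0.8382 -0.2826  0.0342] 0.016108004234900646 top [ 0.8426 -0.2837  0.008 ]
top [322. 131.] 377 mid [ 0.6371 -0.1641  0.008 ] len 0.18450651752738723 ang 11.632967679644423
   tri [ 0.5454 -0.182   0.0128] 0.0008019620127003721 top [ 0.5468 -0.1827  0.008 ]
   tri [ 0.7317 -0.1471  0.004 ] 0.005627919669025031 top [ 0.7275 -0.1455  0.008 ]
top [274. 133.] 253 mid [ 0.6443 -0.0263  0.008 ] len 0.15549925697922276 ang -15.836995624319789
   tri [ 0.5685 -0.0054  0.0129] 0.00021045861602263566 top [ 0.5695 -0.0051  0.008 ]
   tri [ 0.7163 -0.0468  0.0109] 0.003634834764229854 top [ 0.7191 -0.0476  0.008 ]
top [427. 194.] 255 mid [ 0.4724 -0.4823  0.008 ]
[... 437 characters left out ...]
352706937746228 top [ 0.5196 -0.0276  0.008 ]
top [366. 201.] 246 mid [ 0.4471 -0.2914  0.008 ] len 0.12551767489882495 ang 1.6921268921195918
   tri [ 0.3814 -0.2884  0.027 ] 0.0037166805591210316 top [ 0.3844 -0.2933  0.008 ]
   tri [ 0.5088 -0.2891  0.0078] 0.002269735196202376 top [ 0.5098 -0.2895  0.008 ]
top [324. 201.] 207 mid [ 0.4384 -0.1703  0.008 ] len 0.12201381085909062 ang 0.8928992888893706
   tri [ 0.3768 -0.1705  0.0135] 0.0005671405129025238 top [ 0.3774 -0.1712  0.008 ]
   tri [ 0.4982 -0.1688  0.01  ] 0.0017007130518113642 top [ 0.4994 -0.1693  0.008 ]
top [  7. 282.] 216 mid [0.188  0.7243 0.008 ] len 0.0801974869887877 ang -30.556000147381297
no side [101.921  105.5211]
```

View pics/traytop.png

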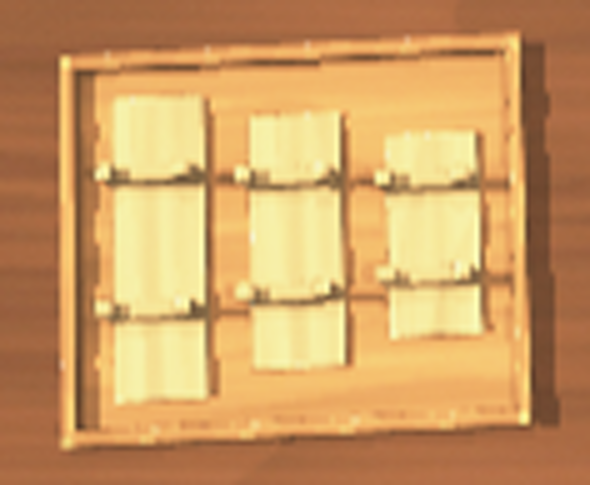

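Crop of the tray (5× from (110,115)): the three pale bases have clear corners, at (112,96)-(208,403) for the long one, (250,113)-(347,366) for the middle and (385,131)-(484,333) for the short. Tool lengths and heights match the text. The steel box and whitestone objects are extras.

```bash
cat > cr.py <<'E'
from h import *
np.set_printoptions(precision=4,suppress=True)
t=shot("top")
for n,c in dict(long=[(112,96),(207,97),(208,403),(113,400)],mid=[(250,113),(340,112),(347,366),(253,369)],short=[(385,131),(477,130),(484,333),(390,337)]).items():
    P=np.array([onz(t,((x+.5)/5-.5+110,(y+.5)/5-.5+115),.011) for x,y in c])
    d=(P[0]+P[1]-P[2]-P[3])/2
    print(n,P.mean(0),"len",np.linalg.norm(d),"wid",np.linalg.norm(P[0]-P[1]),"ang",np.degrees(np.arctan2(d[1],d[0])))
E
python3 cr.py; python3 - <<'E'
from h import *
s=get_state(); print(R.from_quat(s["tcp_rot"]).as_matrix().round(3),s["qpos"].round(3))
E
```

```text
long [0.5367 0.3608 0.011 ] len 0.18074167465839652 wid 0.0559603740582868 ang 3.1788354750505867
mid [0.5429 0.2808 0.011 ] len 0.15126713695989438 wid 0.052890773455262094 ang 3.670674337544285
short [0.5481 0.2013 0.011 ] len 0.12137739430857677 wid 0.05397962647191411 ang 3.7927581062249107
[[ 0.912 -0.     0.41 ]
 [-0.41  -0.001  0.912]
 [-0.    -1.    -0.001]] [ 0.998  0.287  1.577  0.     1.279 -0.15 ]
```

View pics/trayside.png

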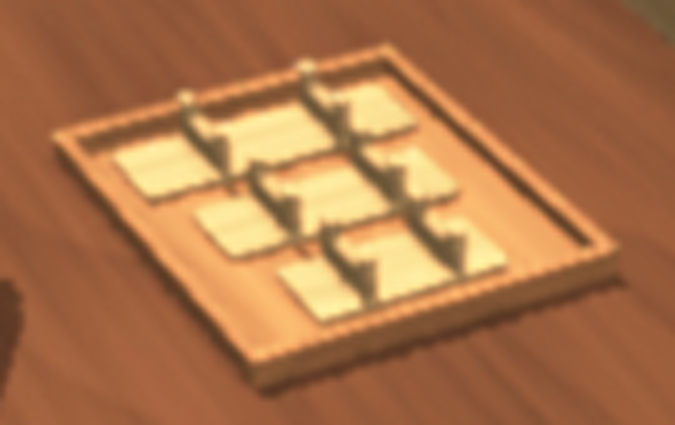

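```bash
cat > go.py <<'E'
# go.py x y z yaw n : rows from the present pose; first half of the rows also turn
import sys
from h import *
x,y,z,yaw=map(float,sys.argv[1:5]); s=get_state()
M=R.from_quat(s["tcp_rot"]); X=M.as_matrix()
cy=np.degrees(np.arctan2(X[1,0],X[0,0])); dy=(yaw-cy+180)%360-180
d=np.array([x,y,z])-s["eef_pos"]; n=int(sys.argv[5]) if len(sys.argv)>5 else max(1,int(np.ceil(np.linalg.norm(d)/.045)))
nt=int(np.ceil(abs(dy)/8.2)); q1=np.degrees(np.arctan2(y,x))
want=R.from_euler('z',yaw,degrees=True).as_matrix()@np.array([[1,0,0],[0,0,1],[0,-1,0]]).T.T
want=np.c_[[np.cos(np.radians(yaw)),np.sin(np.radians(yaw)),0],[0,0,-1],[-np.sin(np.radians(yaw)),np.cos(np.radians(yaw)),0]]
print("t",round(s["time"],1),"pos",s["eef_pos"].round(4),"yaw",cy.round(2),"F",s["contact_force"].round(1),"open",round(s["opening"],3),"q6est",round(q1-90-yaw))
rv=R.from_matrix(X.T@want).as_rotvec()/(2*np.pi)
print(f"turn {nt} rows:",(rv/max(nt,1)).round(4).tolist(),f"then shift {n} rows:",(want.T@d/.12/n).round(4).tolist())
E
python3 go.py 0.50 0.28 0.25 3.5; python3 - <<'E'
from h import *
t=shot("top");s=shot("side")
T=lambda x,y:((x+.5)/5-.5+110,(y+.5)/5-.5+115)
S=lambda x,y:((x+.5)/5-.5+190,(y+.5)/5-.5+105)
for n,a,b in [("short+x-y",(477,130),(507,265)),("short-x-y",(484,333),(323,322)),("long-x+y",(113,400),(113,153)),("mid-x+y",(253,369),(193,207)),("long post -x+y",(103,308),(186,97)),("long post +x +y",(103,172),(305,66))]:
    print(n,*tri(t,T(*a),s,S(*b)))
E
```

```text
t 0.3 pos [0.2768 0.6154 0.2448] yaw -24.23 F [ 1.3  0.7 -1.1] open 1.0 q6est -64
turn 4 rows: [0.0, -0.0193, -0.0] then shift 9 rows: [0.1873, -0.0048, -0.3226]
short+x-y [0.60863188 0.1789476  0.00975693] 0.002172271858570675
short-x-y [0.48963589 0.16999333 0.01058856] 0.0009385960446188407
long-x+y [0.44674193 0.38211369 0.01405097] 0.0002558013981485781
mid-x+y [0.46583751 0.30124734 0.01662078] 0.0008503828749430853
long post -x+y [0.4950909  0.38033737 0.04132758] 0.0012235161161805556
long post +x +y [0.57367528 0.38428299 0.04202255] 0.00043628608199378755
```

>>> send_rows --plan '[[[0, 0, 0], [0, -0.0193, 0]], [[0, 0, 0], [0, -0.0193, 0]], [[0, 0, 0], [0, -0.0193, 0]], [[0, 0, 0], [0, -0.0193, 0]], [[0.21, -0.005, -0.363], [0, 0, 0]], [[0.21, -0.005, -0.363], [0, 0, 0]], [[0.21, -0.005, -0.363], [0, 0, 0]], [[0.21, -0.005, -0.363], [0, 0, 0]], [[0.21, -0.005, -0.363], [0, 0, 0]], [[0.21, -0.005, -0.363], [0, 0, 0]], [[0.21, -0.005, -0.363], [0, 0, 0]], [[0.21, -0.005, -0.363], [0, 0, 0]]]' --gripper 0.55 --grip_force 60

```text
time: 1.6
eef_pos: [0.4992, 0.2807, 0.2505]
tcp_rot: [-0.707, -0.022, 0.022, 0.707]
contact_force: [0.5, 0.9, 0.2]
opening: 0.448
```

```bash
python3 - <<'E'
from h import *
c=shot("wrist"); cv2.imwrite("pics/w1.png",c["img"]); import pickle; pickle.dump(c,open("w1.pkl","wb"))
for n,p in dict(long=(.5367,.3608),mid=(.5429,.2808),short=(.5481,.2013)).items(): print(n,proj(c,[*p,.011]).round(1))
E
python3 go.py 0.637 -0.165 0.10 11.6
```

```text
long [342.9 212.9]
mid [276.8 213.9]
short [211.3 214. ]
t 1.6 pos [0.5034 0.2749 0.2507] yaw 3.27 F [ 2.7 -3.7 -0.9] open 0.453 q6est -116
turn 2 rows: [0.0004, -0.0116, 0.0003] then shift 11 rows: [0.0322, 0.1141, -0.3468]
```

View pics/w1.png

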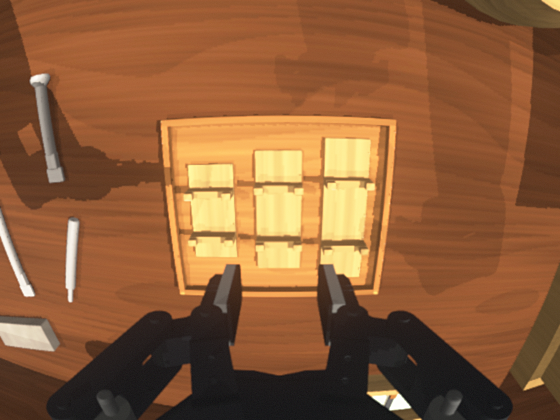

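The wrist picture shows the tray with long cradle (347,207), middle (279,209), short (213,210). I cast the base corners onto z=11 mm to check against the top view.

```bash
python3 - <<'E'
from h import *
import pickle; c=pickle.load(open("w1.pkl","rb"))
np.set_printoptions(precision=4,suppress=True)
for n,q in dict(long=[(324,138),(371,138),(360,277),(320,277)],mid=[(254,150),(302,150),(301,268),(257,268)],short=[(187,164),(233,164),(237,257),(196,257)]).items():
    P=np.array([onz(c,u,.011) for u in q]); d=(P[2]+P[3]-P[0]-P[1])/2
    print(n,P.mean(0),"len",np.linalg.norm(d),"w",np.linalg.norm(P[0]-P[1]),np.linalg.norm(P[2]-P[3]),"ang",np.degrees(np.arctan2(d[1],d[0])))
E
python3 go.py 0.637 -0.165 0.10 11.6
```

```text
long [0.5359 0.363  0.011 ] len 0.1805528337655046 w 0.055430196004217634 0.054306275549707635 ang 4.255104610444733
mid [0.5412 0.2828 0.011 ] len 0.15082064452769225 w 0.05461883132715139 0.05665711856270723 ang 4.008815910259429
short [0.5463 0.203  0.011 ] len 0.12022247668572451 w 0.05521729689217512 0.054045469063386094 ang 3.6854871637716413
t 1.6 pos [0.5034 0.2749 0.2507] yaw 3.27 F [ 2.7 -3.7 -0.9] open 0.453 q6est -116
turn 2 rows: [0.0004, -0.0116, 0.0003] then shift 11 rows: [0.0322, 0.1141, -0.3468]
```

>>> send_rows --plan '[[[0, 0, 0], [0, -0.0116, 0]], [[0, 0, 0], [0, -0.0116, 0]], [[0.0354, 0.109, -0.3815], [0, 0, 0]], [[0.0354, 0.109, -0.3815], [0, 0, 0]], [[0.0354, 0.109, -0.3815], [0, 0, 0]], [[0.0354, 0.109, -0.3815], [0, 0, 0]], [[0.0354, 0.109, -0.3815], [0, 0, 0]], [[0.0354, 0.109, -0.3815], [0, 0, 0]], [[0.0354, 0.109, -0.3815], [0, 0, 0]], [[0.0354, 0.109, -0.3815], [0, 0, 0]], [[0.0354, 0.109, -0.3815], [0, 0, 0]], [[0.0354, 0.109, -0.3815], [0, 0, 0]]]'

```text
time: 2.85
eef_pos: [0.635, -0.1583, 0.1189]
tcp_rot: [0.703, 0.074, -0.073, -0.703]
contact_force: [1.0, -0.6, 0.8]
opening: 0.446
```

>>> send_rows --plan '[[[0, 0, 0], [0, 0, 0]], [[0, 0, 0], [0, 0, 0]], [[0, 0, 0], [0, 0, 0]]]'

```text
time: 3.15
eef_pos: [0.6345, -0.1557, 0.1196]
tcp_rot: [-0.703, -0.074, 0.074, 0.703]
contact_force: [-0.4, 0.1, 1.0]
opening: 0.452
```

```bash
cat > wl.py <<'E'
import sys
from h import *
np.set_printoptions(precision=4,suppress=True)
c=shot("wrist"); cv2.imwrite(f"pics/{sys.argv[1]}.png",c["img"])
for mu,e,a in steel(c,amin=300,amax=15000):
    P=[onz(c,x,.010) for x in e]; M=(P[0]+P[1])/2; d=P[1]-P[0]; L=np.linalg.norm(d)
    if .1<L<.2: print(mu.round(),a,"ends",*e,"mid",M,"len",L,"ang",np.degrees(np.arctan(d[1]/d[0])))
E
python3 wl.py w2;python3 go.py 0.637 -0.165 0.018 11.6 4
```

```text
[468.  61.] 2495 ends [467.8255 113.0257] [476.1343  -1.1743] mid [ 0.4666 -0.0304  0.01  ] len 0.1006462209276163 ang 6.891946552551437
[268. 207.] 4910 ends [270.0123 309.7474] [265.9896  95.3681] mid [ 0.6348 -0.1643  0.01  ] len 0.18077742578248682 ang 12.371418139031467
[428. 241.] 2624 ends [373.3674 317.1759] [469.5935 179.1218] mid [ 0.6417 -0.0262  0.01  ] len 0.15233823775299998 ang -16.628467216233318
[392. 400.] 906 ends [420.2208 419.5162] [370.1306 386.8602] mid [0.8466 0.039  0.01  ] len 0.12453919506649683 ang 56.96270563822075
[542. 410.] 418 ends [519.5253 419.157 ] [559.9724 400.3475] mid [0.9023 0.3859 0.01  ] len 0.10686733191358005 ang -72.82095898426587
t 3.2 pos [ 0.6345 -0.1553  0.1198] yaw 12.0 F [0.1 0.4 0.2] open 0.452 q6est -116
turn 1 rows: [0.0, 0.0011, 0.0001] then shift 4 rows: [0.001, 0.2122, -0.0208]
```

View pics/w2.png

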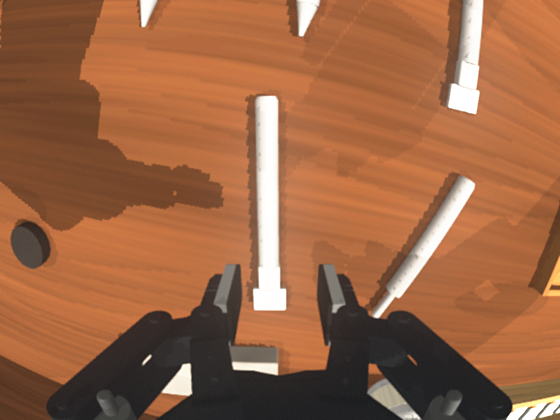

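Chisel seen at (266,95)–(270,310), centred under the camera and running toward the jaws; no neighbours are within finger reach.

```bash
python3 go.py 0.635 -0.1642 0.018 12.2 5
```

```text
t 3.2 pos [ 0.6345 -0.1553  0.1198] yaw 12.0 F [0.1 0.4 0.2] open 0.452 q6est -117
turn 1 rows: [0.0, -0.0006, 0.0001] then shift 5 rows: [-0.0024, 0.1697, -0.0146]
```

>>> send_rows --plan '[[[-0.006, 0.1, -0.037], [0, -0.0006, 0]], [[-0.006, 0.15, -0.036], [0, 0, 0]], [[0, 0.2, 0], [0, 0, 0]], [[0, 0.2, 0], [0, 0, 0]], [[0, 0.1, 0], [0, 0, 0]], [[0, 0.05, 0], [0, 0, 0]], [[0, 0, 0], [0, 0, 0]], [[0, 0, 0], [0, 0, 0]]]'

```text
time: 4.0
eef_pos: [0.6356, -0.1658, 0.0242]
tcp_rot: [0.703, 0.075, -0.074, -0.703]
contact_force: [-0.3, 0.0, 0.8]
opening: 0.45
```

```bash
python3 wl.py w3; python3 go.py 0.635 -0.1642 0.018 12.2 1
```

```text
[282. 228.] 9669 ends [278.9912 375.5174] [282.0022  90.5   ] mid [ 0.6262 -0.167   0.01  ] len 0.16332449855631445 ang 11.692187546587801
[509. 286.] 3114 ends [458.6494 354.4876] [553.4363 218.6979] mid [ 0.6217 -0.0184  0.01  ] len 0.10977284537248336 ang -13.84964199165333
t 4.0 pos [ 0.6358 -0.1659  0.0246] yaw 12.14 F [ 0.4 -0.6 -0.2] open 0.449 q6est -117
turn 1 rows: [0.0002, -0.0002, 0.0003] then shift 1 rows: [-0.0038, 0.055, 0.0151]
```

View pics/w3.png

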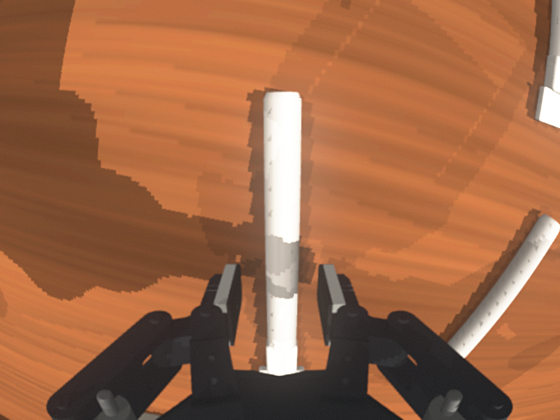

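Jaws (238 and 322) straddle the shank (at 281) evenly. Close and lower to z 0.018.

>>> send_rows --plan '[[[0, 0.05, 0], [0, 0, 0]], [[0, 0, 0], [0, 0, 0]], [[0, 0, 0], [0, 0, 0]], [[0, 0, 0], [0, 0, 0]], [[0, 0, 0], [0, 0, 0]], [[0, 0, 0], [0, 0, 0]], [[0, 0, 0], [0, 0, 0]], [[0, 0, 0], [0, 0, 0]]]' --gripper 1.0 --grip_force 60

```text
time: 4.85
eef_pos: [0.6353, -0.1656, 0.0178]
tcp_rot: [0.703, 0.075, -0.074, -0.703]
contact_force: [-0.4, 1.0, 3.4]
opening: 0.163
```

>>> send_rows --plan '[[[0, -0.1, 0], [0, 0, 0]], [[0, -0.2, 0], [0, 0, 0]], [[0, -0.3, 0], [0, 0, 0]], [[0, -0.3, 0], [0, 0, 0]], [[0, -0.1, 0], [0, 0, 0]], [[0, 0, 0], [0, 0, 0]], [[0, 0, 0], [0, 0, 0]]]'

```text
time: 5.55
eef_pos: [0.6336, -0.1651, 0.1352]
tcp_rot: [-0.703, -0.074, 0.076, 0.704]
contact_force: [-0.5, -0.8, -2.0]
opening: 0.163
```

```bash
python3 - <<'E'
from h import *
c=shot("wrist"); cv2.imwrite("pics/w4.png",c["img"])
E
python3 go.py 0.536 0.362 0.12 3.8
```

```text
t 5.6 pos [ 0.6332 -0.1649  0.1342] yaw 12.13 F [ 0.1  1.2 -2.9] open 0.163 q6est -60
turn 2 rows: [-0.0002, 0.0116, -0.0004] then shift 12 rows: [-0.0431, 0.0099, 0.3695]
```

View pics/w4.png

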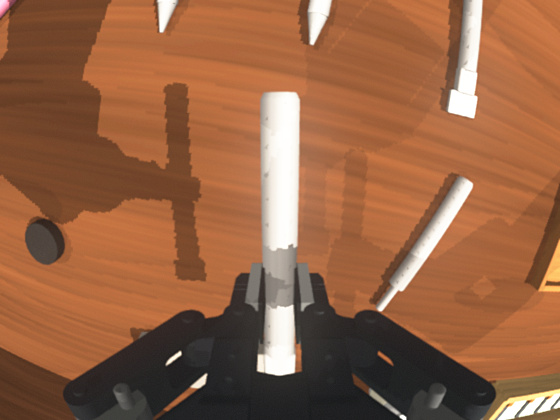

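Chisel is held level between the pads (281,285), off the bench.

>>> send_rows --plan '[[[0, 0, 0], [0, 0.0116, 0]], [[0, 0, 0], [0, 0.0116, 0]], [[-0.043, 0, 0.2], [0, 0, 0]], [[-0.043, 0, 0.3], [0, 0, 0]], [[-0.043, 0, 0.4], [0, 0, 0]], [[-0.043, 0, 0.4], [0, 0, 0]], [[-0.043, 0, 0.4], [0, 0, 0]], [[-0.043, 0, 0.4], [0, 0, 0]], [[-0.043, 0, 0.4], [0, 0, 0]], [[-0.043, 0, 0.4], [0, 0, 0]], [[-0.043, 0, 0.4], [0, 0, 0]], [[-0.043, 0, 0.4], [0, 0, 0]]]'

```text
time: 6.8
eef_pos: [0.5519, 0.2754, 0.1343]
tcp_rot: [0.707, 0.022, -0.025, -0.706]
contact_force: [0.5, -0.3, -2.7]
opening: 0.164
```

>>> send_rows --plan '[[[-0.043, 0.1, 0.4], [0, 0, 0]], [[-0.043, 0.1, 0.334], [0, 0, 0]], [[0, 0, 0], [0, 0, 0]], [[0, 0, 0], [0, 0, 0]], [[0, 0, 0], [0, 0, 0]], [[0, 0, 0], [0, 0, 0]]]'

```text
time: 7.4
eef_pos: [0.5384, 0.36, 0.1129]
tcp_rot: [0.707, 0.023, -0.023, -0.707]
contact_force: [0.0, -0.5, -2.7]
opening: 0.162
```

```bash
python3 - <<'E'
from h import *
c=shot("wrist"); cv2.imwrite("pics/w5.png",c["img"])
E
python3 go.py 0.536 0.362 0.06 3.8 1
```

```text
t 7.5 pos [0.5386 0.3601 0.1133] yaw 3.67 F [-0.4 -0.6 -2.2] open 0.162 q6est -60
turn 1 rows: [0.0, -0.0004, 0.0] then shift 1 rows: [-0.0206, 0.4444, 0.0176]
```

View pics/w5.png

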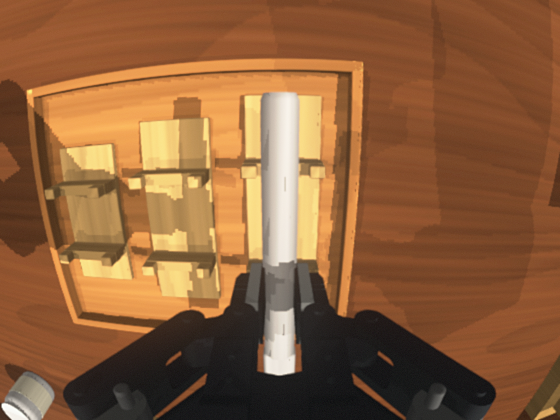

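The chisel (281) lies midway between the long cradle's posts (250 and 317), and the head end matches the base end. Lowering.

>>> send_rows --plan '[[[-0.02, 0.1, 0.017], [0, -0.0004, 0]], [[0, 0.15, 0], [0, 0, 0]], [[0, 0.15, 0], [0, 0, 0]], [[0, 0.08, 0], [0, 0, 0]], [[0, 0.03, 0], [0, 0, 0]], [[0, 0.03, 0], [0, 0, 0]], [[0, 0, 0], [0, 0, 0]], [[0, 0, 0], [0, 0, 0]], [[0, 0, 0], [0, 0, 0]]]'

```text
time: 8.35
eef_pos: [0.536, 0.3635, 0.0494]
tcp_rot: [-0.706, -0.025, 0.024, 0.707]
contact_force: [1.0, -0.2, -2.0]
opening: 0.16
```

>>> send_rows --plan '[[[0, 0.01, -0.008], [0, 0, 0]], [[0, 0.01, 0], [0, 0, 0]], [[0, 0, 0], [0, 0, 0]], [[0, 0, 0], [0, 0, 0]]]'

```text
time: 8.75
eef_pos: [0.5359, 0.3623, 0.0467]
tcp_rot: [-0.707, -0.024, 0.024, 0.707]
contact_force: [-0.9, -0.8, 0.4]
opening: 0.157
```

Seated (the weight is off the wrist). Release and rise.

>>> send_rows --plan '[[[0, 0, 0], [0, 0, 0]], [[0, 0, 0], [0, 0, 0]], [[0, 0, 0], [0, 0, 0]], [[0, 0, 0], [0, 0, 0]], [[0, 0, 0], [0, 0, 0]], [[0, -0.1, 0], [0, 0, 0]], [[0, -0.3, 0], [0, 0, 0]], [[0, -0.3, 0], [0, 0, 0]], [[0, -0.15, 0], [0, 0, 0]], [[0, 0, 0], [0, 0, 0]], [[0, 0, 0], [0, 0, 0]], [[0, 0, 0], [0, 0, 0]]]' --gripper 0.55

```text
time: 9.95
eef_pos: [0.5344, 0.3617, 0.1462]
tcp_rot: [0.707, 0.023, -0.025, -0.706]
contact_force: [0.4, 0.0, -0.8]
opening: 0.453
```

```bash
cat > td.py <<'E'
from h import *
np.set_printoptions(precision=4,suppress=True)
t=shot("top")
for mu,e,a in steel(t):
    if 100<mu[1]<225 and mu[0]<400:
        z=.040 if mu[0]<220 else .010
        P=[onz(t,x,z) for x in e]; M=(P[0]+P[1])/2; d=P[1]-P[0]
        print(mu.round(),"mid",M,"len",np.linalg.norm(d),"ang",np.degrees(np.arctan2(d[1],d[0])))
E
python3 go.py 0.6425 -0.0262 0.13 -16.3; python3 td.py
```

```text
t 9.9 pos [0.5344 0.3617 0.1462] yaw 3.93 F [ 0.4  0.  -0.8] open 0.453 q6est -76
turn 3 rows: [0.0001, 0.0187, -0.0002] then shift 9 rows: [0.1968, 0.015, -0.3166]
[274. 132.] mid [ 0.6437 -0.0264  0.01  ] len 0.15520590846641918 ang -15.84844705386104
[138. 162.] mid [0.5378 0.3608 0.04  ] len 0.1821395852672574 ang 3.069029569365874
[278. 197.] mid [ 0.444  -0.0393  0.01  ] len 0.15207895970747304 ang -171.15257986645796
[366. 201.] mid [ 0.4468 -0.291   0.01  ] len 0.1252942466050186 ang 1.6921268921195909
[324. 201.] mid [ 0.4381 -0.1701  0.01  ] len 0.12179312459994827 ang 0.8899979557115548
```

>>> send_rows --plan '[[[0, 0, 0], [0, 0.0187, 0]], [[0, 0, 0], [0, 0.0187, 0]], [[0, 0, 0], [0, 0.0187, 0]], [[0.197, 0.015, -0.3166], [0, 0, 0]], [[0.197, 0.015, -0.3166], [0, 0, 0]], [[0.197, 0.015, -0.3166], [0, 0, 0]], [[0.197, 0.015, -0.3166], [0, 0, 0]], [[0.197, 0.015, -0.3166], [0, 0, 0]], [[0.197, 0.015, -0.3166], [0, 0, 0]], [[0.197, 0.015, -0.3166], [0, 0, 0]], [[0.197, 0.015, -0.3166], [0, 0, 0]], [[0.197, 0.015, -0.3166], [0, 0, 0]]]'

```text
time: 11.2
eef_pos: [0.6433, -0.0273, 0.1299]
tcp_rot: [-0.7, 0.101, -0.099, 0.7]
contact_force: [-0.2, -0.1, -0.3]
opening: 0.45
```

>>> send_rows --plan '[[[0, 0, 0], [0, 0, 0]], [[0, 0, 0], [0, 0, 0]], [[0, 0, 0], [0, 0, 0]]]'

```text
time: 11.5
eef_pos: [0.6431, -0.0247, 0.1306]
tcp_rot: [-0.7, 0.101, -0.099, 0.7]
contact_force: [0.5, 0.8, 0.4]
opening: 0.451
```

```bash
python3 wl.py w6; python3 go.py 0.6425 -0.0262 0.018 -16.3 4
```

```text
[58. 47.] 1709 ends [ 73.2846 103.6859] [42.72   -1.1669] mid [ 0.4409 -0.1716  0.01  ] len 0.11507363704696386 ang 3.7259825754615497
[277. 195.] 3248 ends [277.0012 291.5   ] [276.9994 116.4951] mid [ 0.6424 -0.0263  0.01  ] len 0.1521278123837638 ang -16.34480823898994
[384. 391.] 903 ends [399.6835 407.4355] [370.0318 364.3257] mid [0.8921 0.0363 0.01  ] len 0.10799644980242755 ang 15.63653012588031
[170. 396.] 1124 ends [142.0709 417.8719] [190.1459 371.4248] mid [ 0.8374 -0.2319  0.01  ] len 0.14525651666398687 ang -54.89518197893676
t 11.6 pos [ 0.6432 -0.0243  0.131 ] yaw -16.19 F [ 0.6  0.2 -0.2] open 0.451 q6est -76
turn 1 rows: [-0.0, 0.0003, -0.0003] then shift 4 rows: [-0.0003, 0.2353, -0.0043]
```

>>> send_rows --plan '[[[-0.001, 0.15, -0.01], [0, 0.0003, 0]], [[0, 0.25, -0.007], [0, 0, 0]], [[0, 0.25, 0], [0, 0, 0]], [[0, 0.15, 0], [0, 0, 0]], [[0, 0.1, 0], [0, 0, 0]], [[0, 0.04, 0], [0, 0, 0]], [[0, 0, 0], [0, 0, 0]], [[0, 0, 0], [0, 0, 0]], [[0, 0, 0], [0, 0, 0]]]'

```text
time: 12.45
eef_pos: [0.6444, -0.0278, 0.0207]
tcp_rot: [0.7, -0.1, 0.102, -0.7]
contact_force: [0.2, 0.4, 0.5]
opening: 0.451
```

```bash
python3 go.py 0.6425 -0.0262 0.018 -16.3 1
```

```text
t 12.4 pos [ 0.6444 -0.0278  0.0207] yaw -16.37 F [0.2 0.4 0.5] open 0.451 q6est -76
turn 1 rows: [-0.0, -0.0002, 0.0004] then shift 1 rows: [-0.0192, 0.0225, 0.0079]
```

>>> send_rows --plan '[[[-0.015, 0.022, 0.008], [0, 0, 0]], [[0, 0, 0], [0, 0, 0]], [[0, 0, 0], [0, 0, 0]], [[0, 0, 0], [0, 0, 0]], [[0, 0, 0], [0, 0, 0]], [[0, 0, 0], [0, 0, 0]], [[0, 0, 0], [0, 0, 0]], [[0, 0, 0], [0, 0, 0]]]' --gripper 1.0 --grip_force 60

```text
time: 13.25
eef_pos: [0.642, -0.0261, 0.017]
tcp_rot: [-0.7, 0.101, -0.101, 0.7]
contact_force: [-2.0, 1.0, 5.1]
opening: 0.161
```

>>> send_rows --plan '[[[0, -0.1, 0], [0, 0, 0]], [[0, -0.2, 0], [0, 0, 0]], [[0, -0.3, 0], [0, 0, 0]], [[0, -0.3, 0], [0, 0, 0]], [[0, -0.1, 0], [0, 0, 0]], [[0, 0, 0], [0, 0, 0]], [[0, 0, 0], [0, 0, 0]]]'

```text
time: 13.95
eef_pos: [0.6407, -0.026, 0.1345]
tcp_rot: [-0.7, 0.102, -0.1, 0.7]
contact_force: [-0.2, 0.3, -2.0]
opening: 0.168
```

```bash
python3 go.py 0.542 0.282 0.115 3.8; python3 wl.py w7
```

```text
t 13.9 pos [ 0.6407 -0.026   0.1345] yaw -16.38 F [-0.2  0.3 -2. ] open 0.168 q6est -66
turn 3 rows: [-0.0, -0.0187, -0.0002] then shift 8 rows: [-0.0813, 0.0203, 0.3269]
[62. 48.] 1744 ends [ 77.2359 106.4568] [45.7083 -1.1828] mid [ 0.4393 -0.1718  0.01  ] len 0.11879883283187738 ang 3.425418662193305
[184. 395.] 385 ends [152.9462 417.7357] [206.9284 373.3641] mid [ 0.8419 -0.2185  0.01  ] len 0.14333136534708485 ang -57.02843143040444
```

>>> send_rows --plan '[[[0, 0, 0], [0, -0.0187, 0]], [[0, 0, 0], [0, -0.0187, 0]], [[0, 0, 0], [0, -0.0187, 0]], [[-0.0813, 0, 0.2], [0, 0, 0]], [[-0.0813, 0, 0.3], [0, 0, 0]], [[-0.0813, 0, 0.35], [0, 0, 0]], [[-0.0813, 0, 0.4], [0, 0, 0]], [[-0.0813, 0.02, 0.4], [0, 0, 0]], [[-0.0813, 0.04, 0.4], [0, 0, 0]], [[-0.0813, 0.05, 0.365], [0, 0, 0]], [[-0.0813, 0.05, 0.2], [0, 0, 0]], [[0, 0, 0], [0, 0, 0]]]'

```text
time: 15.2
eef_pos: [0.5389, 0.2841, 0.1129]
tcp_rot: [0.707, 0.022, -0.028, -0.706]
contact_force: [0.4, 0.2, -1.9]
opening: 0.16
```

>>> send_rows --plan '[[[0, 0, 0], [0, 0, 0]], [[0, 0, 0], [0, 0, 0]], [[0, 0, 0], [0, 0, 0]]]'

```text
time: 15.5
eef_pos: [0.5436, 0.2806, 0.117]
tcp_rot: [0.707, 0.023, -0.023, -0.707]
contact_force: [0.4, 0.1, -1.8]
opening: 0.161
```

```bash
python3 - <<'E'
from h import *
c=shot("wrist"); cv2.imwrite("pics/w8.png",c["img"])
E
python3 go.py 0.542 0.282 0.05 3.8 1
```

```text
t 15.6 pos [0.5437 0.2807 0.1172] yaw 3.72 F [ 0.3 -0.4 -1.2] open 0.158 q6est -66
turn 1 rows: [0.0, -0.0002, 0.0] then shift 1 rows: [-0.0134, 0.56, 0.0121]
```

View pics/w8.png

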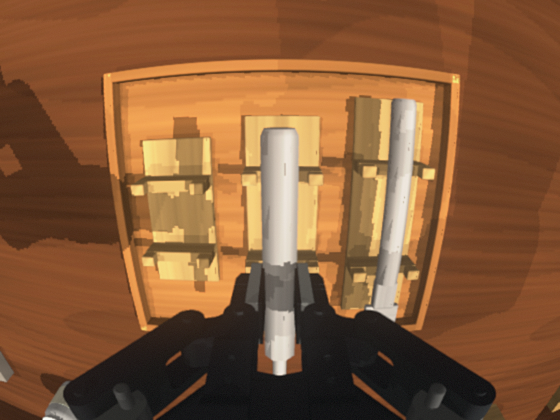

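The pin punch (280) sits midway between the posts (250 and 315) and the chisel rests in its cradle at right. The head end (row 128) against the base end (row 116) needs a check of the grip point along the tool.

```bash
python3 - <<'E'
from h import *
import pickle
c=shot("wrist"); s=get_state(); X=R.from_quat(s["tcp_rot"]).as_matrix(); p=s["eef_pos"]
# head top edge in hand (8 mm above axis, axis ~10 mm below TCP), and mid cradle base near edge
for n,uv,z in [("head top",(280,128),p[2]-.002),("head axis",(280,128),p[2]-.010),("base edge",(282,116),.011),("chisel head",(402,99),.045)]:
    q=onz(c,uv,z); print(n,q.round(4),"tool x",((q-p)@X[:,0]*1000).round(1))
E
```

```text
head top [0.4682 0.2763 0.1154] tool x -75.6
head axis [0.4688 0.2763 0.1074] tool x -75.0
base edge [0.4669 0.2778 0.011 ] tool x -76.9
chisel head [0.4469 0.3525 0.045 ] tool x -92.0
```

Grip is central (head 75 mm behind TCP), base end −77 mm. This agrees with the planned −1.6 mm shift.

>>> send_rows --plan '[[[-0.013, 0.1, 0.012], [0, 0, 0]], [[0, 0.15, 0], [0, 0, 0]], [[0, 0.15, 0], [0, 0, 0]], [[0, 0.1, 0], [0, 0, 0]], [[0, 0.04, 0], [0, 0, 0]], [[0, 0.02, 0], [0, 0, 0]], [[0, 0, 0], [0, 0, 0]], [[0, 0, 0], [0, 0, 0]], [[0, 0, 0], [0, 0, 0]]]'

```text
time: 16.5
eef_pos: [0.5421, 0.2834, 0.051]
tcp_rot: [-0.707, -0.024, 0.023, 0.707]
contact_force: [0.5, -0.2, -2.1]
opening: 0.165
```

>>> send_rows --plan '[[[0, 0.015, -0.008], [0, 0, 0]], [[0, 0.015, 0], [0, 0, 0]], [[0, 0.01, 0], [0, 0, 0]], [[0, 0, 0], [0, 0, 0]], [[0, 0, 0], [0, 0, 0]]]'

```text
time: 17.0
eef_pos: [0.5416, 0.2822, 0.046]
tcp_rot: [0.707, 0.024, -0.024, -0.707]
contact_force: [-2.2, -2.2, 3.8]
opening: 0.163
```

Seated. Release and rise.

>>> send_rows --plan '[[[0, 0, 0], [0, 0, 0]], [[0, 0, 0], [0, 0, 0]], [[0, 0, 0], [0, 0, 0]], [[0, 0, 0], [0, 0, 0]], [[0, 0, 0], [0, 0, 0]], [[0, -0.1, 0], [0, 0, 0]], [[0, -0.3, 0], [0, 0, 0]], [[0, -0.3, 0], [0, 0, 0]], [[0, -0.15, 0], [0, 0, 0]], [[0, 0, 0], [0, 0, 0]], [[0, 0, 0], [0, 0, 0]], [[0, 0, 0], [0, 0, 0]]]' --gripper 0.55

```text
time: 18.2
eef_pos: [0.5404, 0.2818, 0.1454]
tcp_rot: [0.707, 0.022, -0.025, -0.706]
contact_force: [-0.0, 0.1, -0.3]
opening: 0.448
```

```bash
python3 go.py 0.438 -0.170 0.14 0.9 10; python3 td.py
```

```text
t 18.2 pos [0.5404 0.2818 0.1454] yaw 3.82 F [-0.   0.1 -0.3] open 0.448 q6est -112
turn 1 rows: [0.0001, 0.0081, -0.0005] then shift 10 rows: [-0.0912, 0.0045, -0.3751]
[166. 171.] mid [0.5153 0.2786 0.04  ] len 0.09492695948688461 ang 1.019769008829635
[278. 196.] mid [ 0.444  -0.0393  0.01  ] len 0.1520750087849741 ang -171.14912900188114
[366. 201.] mid [ 0.4468 -0.291   0.01  ] len 0.1252942466050186 ang 1.6921268921195909
[324. 201.] mid [ 0.4381 -0.1701  0.01  ] len 0.12180182396852059 ang 0.9375733707258925
```

>>> send_rows --plan '[[[0, 0, 0], [0, 0.008, 0]], [[-0.091, 0.004, -0.375], [0, 0, 0]], [[-0.091, 0.004, -0.375], [0, 0, 0]], [[-0.091, 0.004, -0.375], [0, 0, 0]], [[-0.091, 0.004, -0.375], [0, 0, 0]], [[-0.091, 0.004, -0.375], [0, 0, 0]], [[-0.091, 0.004, -0.375], [0, 0, 0]], [[-0.091, 0.004, -0.375], [0, 0, 0]], [[-0.091, 0.004, -0.375], [0, 0, 0]], [[-0.091, 0.004, -0.375], [0, 0, 0]], [[-0.091, 0.004, -0.375], [0, 0, 0]]]'

```text
time: 19.35
eef_pos: [0.4382, -0.1708, 0.1412]
tcp_rot: [-0.707, -0.005, 0.006, 0.708]
contact_force: [1.8, -0.1, 0.6]
opening: 0.449
```

>>> send_rows --plan '[[[0, 0, 0], [0, 0, 0]], [[0, 0, 0], [0, 0, 0]], [[0, 0, 0], [0, 0, 0]], [[0, 0, 0], [0, 0, 0]]]'

```text
time: 19.75
eef_pos: [0.4397, -0.168, 0.1419]
tcp_rot: [-0.707, -0.006, 0.007, 0.707]
contact_force: [-0.1, 0.6, -0.6]
opening: 0.449
```

```bash
python3 wl.py w9; python3 go.py 0.4375 -0.170 0.018 0.9 4; python3 td.py
```

```text
[423. 202.] 3090 ends [407.3767 283.7405] [426.1059 127.5062] mid [ 0.4409 -0.0418  0.01  ] len 0.1509135007300686 ang 1.8598037044836602
[277. 194.] 2447 ends [277.0024 267.5016] [276.9961 132.4874] mid [ 0.437  -0.1696  0.01  ] len 0.12015648865306891 ang 0.9688788512574359
[140. 195.] 2361 ends [153.2191 270.4729] [132.7003 139.9854] mid [ 0.4433 -0.291   0.01  ] len 0.12470691616417533 ang 2.7457570138285394
t 19.8 pos [ 0.4398 -0.1681  0.1421] yaw 1.08 F [ 0.1 -1.   0.6] open 0.451 q6est -112
turn 1 rows: [-0.0001, 0.0005, -0.0001] then shift 4 rows: [-0.0049, 0.2585, -0.0039]
[138. 160.] mid [0.5378 0.3608 0.04  ] len 0.18212471199900468 ang 3.070924726860731
[166. 164.] mid [0.5429 0.282  0.04  ] len 0.15056383665719245 ang 3.2790740842307278
[278. 197.] mid [ 0.443  -0.0352  0.01  ] len 0.15350406950842393 ang 5.521012507668064
[367. 212.] mid [ 0.4149 -0.295   0.01  ] len 0.061187500478886866 ang -4.750751068643605
```

View pics/w9.png

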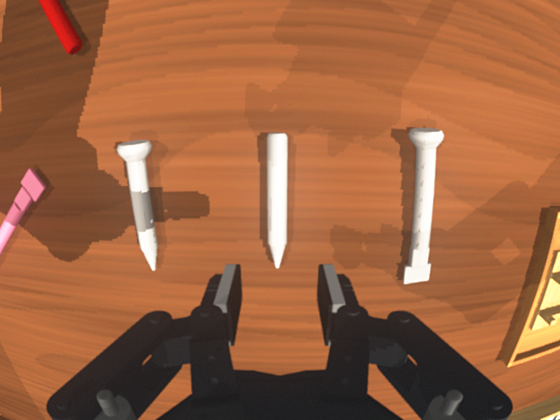

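The centre punch has a plain head at (277,132) and its tip at (277,267). The mushroomed tools lie either side at (140,195) and (423,202), clear of the partly closed fingers. The pin punch is well placed at (0.543,0.282).

>>> send_rows --plan '[[[-0.019, 0.15, -0.014], [0, 0.0005, 0]], [[0, 0.25, 0], [0, 0, 0]], [[0, 0.25, 0], [0, 0, 0]], [[0, 0.2, 0], [0, 0, 0]], [[0, 0.12, 0], [0, 0, 0]], [[0, 0.04, 0], [0, 0, 0]], [[0, 0, 0], [0, 0, 0]], [[0, 0, 0], [0, 0, 0]], [[0, 0, 0], [0, 0, 0]]]'

```text
time: 20.75
eef_pos: [0.4383, -0.1717, 0.0224]
tcp_rot: [0.708, 0.006, -0.004, -0.707]
contact_force: [-1.3, -0.1, 0.7]
opening: 0.45
```

```bash
python3 go.py 0.4375 -0.170 0.018 0.9 1
```

```text
t 20.8 pos [ 0.4383 -0.1717  0.0224] yaw 0.78 F [-1.3 -0.1  0.7] open 0.45 q6est -112
turn 1 rows: [0.0002, -0.0003, 0.0003] then shift 1 rows: [-0.0069, 0.0369, 0.0141]
```

>>> send_rows --plan '[[[-0.007, 0.037, 0.014], [0, 0, 0]], [[0, 0, 0], [0, 0, 0]], [[0, 0, 0], [0, 0, 0]], [[0, 0, 0], [0, 0, 0]], [[0, 0, 0], [0, 0, 0]], [[0, 0, 0], [0, 0, 0]], [[0, 0, 0], [0, 0, 0]], [[0, 0, 0], [0, 0, 0]]]' --gripper 1.0 --grip_force 60

```text
time: 21.55
eef_pos: [0.4367, -0.1696, 0.0171]
tcp_rot: [-0.707, -0.005, 0.005, 0.707]
contact_force: [-0.8, 2.3, 4.3]
opening: 0.159
```

>>> send_rows --plan '[[[0, -0.1, 0], [0, 0, 0]], [[0, -0.2, 0], [0, 0, 0]], [[0, -0.3, 0], [0, 0, 0]], [[0, -0.3, 0], [0, 0, 0]], [[0, -0.1, 0], [0, 0, 0]], [[0, 0, 0], [0, 0, 0]], [[0, 0, 0], [0, 0, 0]]]'

```text
time: 22.25
eef_pos: [0.4356, -0.1691, 0.1353]
tcp_rot: [-0.707, -0.004, 0.005, 0.708]
contact_force: [0.2, 0.0, -2.3]
opening: 0.16
```

```bash
python3 go.py 0.547 0.202 0.115 3.8 10
```

```text
t 22.2 pos [ 0.4356 -0.1691  0.1353] yaw 0.76 F [ 0.2  0.  -2.3] open 0.16 q6est -74
turn 1 rows: [-0.0002, -0.0085, -0.0003] then shift 10 rows: [0.1131, 0.0169, 0.3024]
```

>>> send_rows --plan '[[[0, 0, 0], [0, -0.0085, 0]], [[0.113, 0, 0.302], [0, 0, 0]], [[0.113, 0, 0.302], [0, 0, 0]], [[0.113, 0, 0.302], [0, 0, 0]], [[0.113, 0, 0.302], [0, 0, 0]], [[0.113, 0, 0.302], [0, 0, 0]], [[0.113, 0, 0.302], [0, 0, 0]], [[0.113, 0.03, 0.302], [0, 0, 0]], [[0.113, 0.04, 0.302], [0, 0, 0]], [[0.113, 0.05, 0.302], [0, 0, 0]], [[0.113, 0.05, 0.302], [0, 0, 0]]]'

```text
time: 23.35
eef_pos: [0.5461, 0.2022, 0.1127]
tcp_rot: [0.707, 0.022, -0.026, -0.706]
contact_force: [1.0, 0.3, -1.2]
opening: 0.156
```

>>> send_rows --plan '[[[0, 0, 0], [0, 0, 0]], [[0, 0, 0], [0, 0, 0]], [[0, 0, 0], [0, 0, 0]], [[0, 0, 0], [0, 0, 0]]]'

```text
time: 23.75
eef_pos: [0.5472, 0.1999, 0.1157]
tcp_rot: [0.707, 0.023, -0.024, -0.707]
contact_force: [-0.7, 0.2, -1.2]
opening: 0.161
```

```bash
python3 - <<'E'
from h import *
c=shot("wrist"); cv2.imwrite("pics/w10.png",c["img"])
E
python3 go.py 0.547 0.202 0.05 3.8 1
```

```text
t 23.8 pos [0.5475 0.1999 0.1161] yaw 3.73 F [-0.2  0.5 -1.5] open 0.163 q6est -74
turn 1 rows: [0.0, -0.0002, -0.0001] then shift 1 rows: [-0.0028, 0.5508, 0.0177]
```

View pics/w10.png

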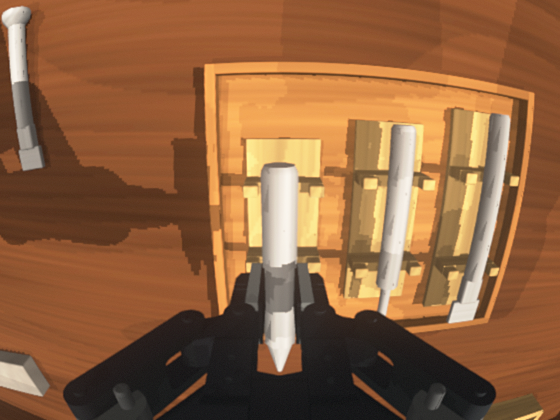

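The centre punch (280) is between the short cradle's posts (251 and 316), and needs about 2 mm more +y, as computed. The other two rest in their cradles.

>>> send_rows --plan '[[[-0.003, 0.1, 0.018], [0, 0, 0]], [[0, 0.15, 0], [0, 0, 0]], [[0, 0.15, 0], [0, 0, 0]], [[0, 0.1, 0], [0, 0, 0]], [[0, 0.04, 0], [0, 0, 0]], [[0, 0.02, 0], [0, 0, 0]], [[0, 0, 0], [0, 0, 0]], [[0, 0, 0], [0, 0, 0]], [[0, 0, 0], [0, 0, 0]]]'

```text
time: 24.7
eef_pos: [0.5479, 0.2033, 0.0501]
tcp_rot: [-0.707, -0.024, 0.023, 0.707]
contact_force: [0.6, 0.4, -1.3]
opening: 0.165
```

>>> send_rows --plan '[[[-0.006, 0.015, -0.01], [0, 0, 0]], [[0, 0.015, 0], [0, 0, 0]], [[0, 0.004, 0], [0, 0, 0]], [[0, 0, 0], [0, 0, 0]], [[0, 0, 0], [0, 0, 0]]]'

```text
time: 25.2
eef_pos: [0.5468, 0.2019, 0.0461]
tcp_rot: [0.707, 0.024, -0.024, -0.707]
contact_force: [-3.2, -1.2, 5.5]
opening: 0.163
```

Seated. Release, rise, then swing back out of the top camera's view.

>>> send_rows --plan '[[[0, 0, 0], [0, 0, 0]], [[0, 0, 0], [0, 0, 0]], [[0, 0, 0], [0, 0, 0]], [[0, 0, 0], [0, 0, 0]], [[0, 0, 0], [0, 0, 0]], [[0, -0.1, 0], [0, 0, 0]], [[0, -0.3, 0], [0, 0, 0]], [[0, -0.3, 0], [0, 0, 0]], [[0, -0.3, 0], [0, 0, 0]], [[0, -0.3, 0], [0, 0, 0]], [[0, -0.1, 0], [0, 0, 0]], [[0, 0, 0], [0, 0, 0]]]' --gripper 0.55

```text
time: 26.4
eef_pos: [0.5479, 0.2022, 0.2164]
tcp_rot: [-0.706, -0.026, 0.021, 0.707]
contact_force: [-1.0, 0.0, 0.3]
opening: 0.449
```

>>> send_rows --plan '[[[0, 0, -0.3], [0, 0, 0]], [[0, 0, -0.4], [0, 0, 0]], [[0, 0, -0.4], [0, 0, 0]], [[0, 0, -0.4], [0, 0, 0]], [[0, 0, -0.4], [0, 0, 0]], [[0, 0, -0.4], [0, 0, 0]], [[0, 0, -0.4], [0, 0, 0]], [[0, 0, -0.4], [0, 0, 0]], [[0, 0, -0.2], [0, 0, 0]], [[0, 0, 0], [0, 0, 0]], [[0, 0, 0], [0, 0, 0]], [[0, 0, 0], [0, 0, 0]]]'

```text
time: 27.6
eef_pos: [0.5724, -0.1917, 0.2116]
tcp_rot: [-0.706, -0.023, 0.025, 0.707]
contact_force: [0.8, -0.0, 0.8]
opening: 0.452
```

```bash
python3 td.py; python3 - <<'E'
from h import *
s=shot("side"); t=shot("top"); S=steel(s); np.set_printoptions(precision=4,suppress=True)
for mu,e,a in steel(t):
    if mu[0]<220 and 100<mu[1]<225:
        P=[onz(t,x,.04) for x in e]; M=(P[0]+P[1])/2; pm=proj(s,M); b=min(S,key=lambda x:np.hypot(*(x[0]-pm))); es=b[1]
        if np.hypot(*(proj(s,P[0])-es[0]))>np.hypot(*(proj(s,P[0])-es[1])): es=es[::-1]
        print([tri(t,e[k],s,es[k])[0] for k in (0,1)])
a=cv2.resize(s["img"][100:280,190:420],None,fx=3,fy=3,interpolation=cv2.INTER_CUBIC); cv2.imwrite("pics/fin.png",a)
E
```

```text
[138. 160.] mid [0.5378 0.3608 0.04  ] len 0.18212170962343144 ang 3.0697660783347436
[166. 163.] mid [0.5429 0.282  0.04  ] len 0.15046463191974407 ang 3.2045178742036273
[194. 161.] mid [0.5482 0.2005 0.04  ] len 0.11875812753175842 ang 3.620834653304756
[276. 178.] mid [ 0.4987 -0.03    0.01  ] len 0.04477882005466535 ang -3.588991679536925
[366. 201.] mid [ 0.4469 -0.291   0.01  ] len 0.12528710112653293 ang 1.6892668272923084
[array([0.4452, 0.3559, 0.0413]), array([0.6304, 0.3661, 0.0379])]
[array([0.4663, 0.2771, 0.0435]), array([0.6173, 0.2862, 0.0408])]
[array([0.4866, 0.1959, 0.0458]), array([0.6062, 0.2043, 0.0413])]
```

View pics/fin.png

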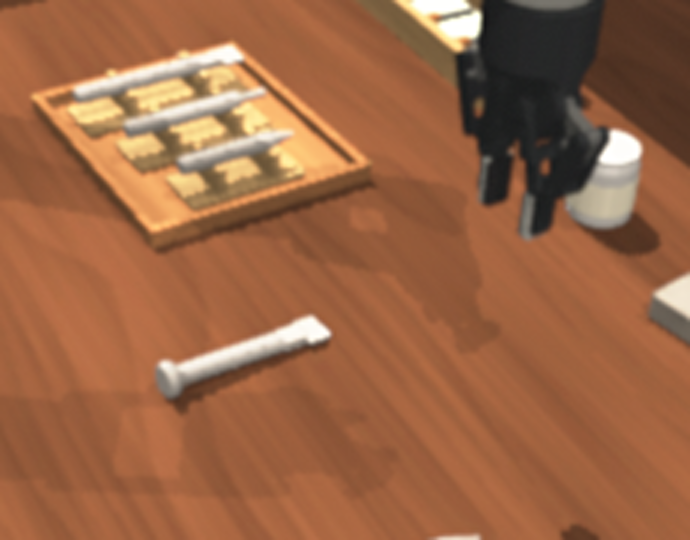

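The crop shows all three tools resting on their saddles at (155,75), (195,110) and (235,150), and the worn chisel undisturbed at (240,355). Every measured value is within tolerance, so I'm handing in.

```bash
python3 -c "
from plant import *
print(get_state()['dq'].round(3)); sign_off()"
```

```text
[-0.003 -0.004 -0.007 -0.    -0.    -0.   ]
the job is handed in; nothing more can be done
```

I put the chisel, pin punch and centre punch in the long, middle and short cradles, released them, and handed the job in at about 28 s of the 125 s allowed. `sign_off` gives no verdict.

**Placement:** in the last top view each tool's middle was within about 2 mm of its cradle centre and within about 1° of its direction, against limits of 15 mm, 12 mm and 0.17 rad.

**Height:** top and side views together put the tool ends 38–46 mm above the bench. The axis should be at 37 mm, and the views catch the upper surfaces of the tools. The lowering height and the weight coming off the wrist also showed each tool seated.

**Mushroomed tools:** I never touched either one.
- **Worn punch:** it measured the same as at the start in the last top view.
- **Worn chisel:** the arm partly hid it in the last top view, giving a truncated reading. The view before it, and the last side view, showed it where it lay.

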